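# Snap the gated handle of a cup onto the rack's rail

### The arm

A 6-joint arm with a two-finger parallel gripper is mounted at the origin on a cart in front of the work surface, level with it; the furniture and walls round the work are solid. World frame = base frame: x ahead of the robot, y to its left, z up, the work surface at z = 0. Lengths are in m, angles in rad, forces in N, time in s.
With the tool pointing down it reaches from about 0.35 to 0.975 m from the base axis. Payload 4.9 kg.
Tool frame: the origin (TCP) lies at the centre of the arm's flange, where the gripper is bolted on; the fingertips stand 173 mm ahead of it and the grasp point (between the pads) lies 155 mm ahead of it (ctrl.finger_overhang is the distance from the TCP to the fingertips, in m); z points along the fingers, y is the direction in which the jaws open and shut (so a half turn about z gives the same grasp; the last joint's range is limited). The gripper opens to 85 mm and grips with 20 to 120 N. Pads are 22 mm wide; open, the fingers measure 114 mm over their backs; the gripper's body (76 mm by 85 mm) begins 54 mm behind the grasp point. The pads swing forward as they close: fully open they stand 13 mm farther back than shut.
Start: joints at [-1.265, 0.053, 1.613, -0, 1.476, -0.119], TCP at [0.258, -0.569, 0.405] pointing down, gripper open.
Joint ranges: [-3.01, 3.01], [-1.01, 2.22], [0.06, 2.58], [-1.02, 4.17], [0.09, 2.62], [-3.14, 3.14]. Speed limits (rad/s): [2.57, 2.57, 3.14, 3.14, 3.14, 3.14].

### API

Orientations are given as a rotation vector (axis times angle).
In Python, from station import ctrl, eyes, spotter gives the robot as it stands.
- The arm moves only by the shell command python3 -m crank 'ROWS' [FORCE]. ROWS is JSON, a list of rows, each a list of 7 numbers: the turn, a rotation vector about the tool's x, y, z in rad, then the shift along the tool's x, y, z in mm, then the closure, from -1 (fully open) to 1 (shut). A call has 1 to 8 rows; each row shifts and turns the pose as measured when the row begins, along the tool's axes as they then stand; what a row does not reach is not made up. A row lasts 1/12 s, in which the tool goes at most 41.7 mm and 7.16 degrees, less where a joint would pass 70% of its speed; a pose out of reach is approached as far as the arm can. A call is refused whole if a number of a shift passes 41.7 or a number of a turn 0.125, either way. A call with a gripper value outside its range is refused whole. The fingers move at their own pace and stop on an object; FORCE is the grip in N (left out, the last holds). Time passes only in rows, so rows that do not move let the fingers close. It gives the time, the measured TCP pose, the force and the opening at its end, in the units of the state.
- ctrl.get_obs(): the state, without advancing time (a new reading comes with each control period).
- eyes.get_image(name): name is "scene" or "side" or "wrist"; returns a dict with "image" (384x512x3 uint8, red, green, blue), "vertical_fov" (degrees; the focal length in pixels is half the picture's height over the tangent of half this angle, whatever the lens; pixels are square), "cx", "cy" (the principal point, pixels), "dist" ([k1, k2, p1, p2, k3] as OpenCV has them; the pictures are not rectified), "rvec" (rotation vector, rad) and "tvec" (3), from world to camera coordinates, as OpenCV has them; the wrist camera has in their place "mount" (4x4, takes a point from camera to tool coordinates, whose origin is the TCP and whose axes are the flange's). Camera axes: x right, y down, z forward; pixel columns grow to the right and rows downward; lengths in m; the calibration is good to about 2 mm. A picture is of the moment at which its call begins: read the wrist's pose just before it. There is no depth.
- ctrl.finish_job(): hands the job in, once; it reports no verdict.
Trained networks look in a picture, given as the dict that the camera call returned (one of the last four; its "shot" number tells which), for a name from the list of things; names that differ only in an ending like _2 or _b are one class to them, and where a whole thing is asked for, a point or a joint stands for the part that bears it (a point fixed in the world has none). Each returns a list of dicts, best first, with "confidence" (0 to 1); they miss things now and then, are a little off and sometimes report something else, mostly with a low value. They report only what shows in the picture. A call takes as long as a camera call.
- spotter.look_for(query, picture): "centre" ([x, y, z] in m, in world coordinates, good to about 4 mm: the middle of the surface that is visible of it).
- spotter.outline_of(query, picture): "region" (384x512 bool, what is visible of it).
- spotter.mark_of(query, picture): "centre" ([x, y, z] in m, in world coordinates, good to about 4 mm: a listed point, or the origin of a listed thing).
The state is a dict: "t": time; "q": joint angles; "dq": joint speeds; "effort": joint torques, N m; "tool_pos": TCP position; "tool_rot": TCP orientation; "contact_force": force on the tool from outside, world axes, zero at the start; "wrist_torque": the same for the moment, N m; "opening": finger opening in m.
Only numpy, scipy, OpenCV 4.12 (cv2) and the standard library are available. Lean on these libraries where they do the work, as an engineer would, in place of code of your own. Each camera call takes 0.05 s, during which the arm holds its last target.

### The job

Hang the loose steel cup from the rail of the cup rack, on the empty stretch beside the cup that hangs there already: press the sprung gate of its handle open against the rail, let the rail slip in behind the nose of the handle until the gate has snapped shut, and leave the cup hanging still by its closed handle. Nobody has measured the height at which the rail is clamped, so find it by feel or by eye; work gently, never force the handle, do not shove the rack, and leave the other things where they stand.

Things in the scene. Friction and masses are not known exactly. Their poses are not given: they have to be found in the camera images.
- cup_centre (a point): the loose cup: plain steel, straight-sided, 60 mm across, 70 mm tall, 0.12 to 0.2 kg, standing on the worktop. The point lies on its axis half-way up (35 mm above the foot); +x points to the handle, z up along the axis. Handle: a gated ring of 6 mm wire in the x-z plane. Lower arm: axis 12 mm above the foot (underside 9), from the wall out to x = 61 mm. Upper arm: axis 65 mm up (underside 62)
- handle_eye (a point): point of the loose cup in the pocket of its handle, 57 mm from the cup's axis, 54 mm above the foot, axes as cup_centre. The pocket is closed outwards by the nose: wire that comes down from the upper arm at x = 67 mm (inner face at x = 64) and ends 46 mm above the foot. When the cup hangs, the rail lies within 10 mm of this point. Once let go, it swings for about 4 s
- gate_hinge (a point): hinge of the loose handle's gate, 67 mm from the cup's axis, 14 mm above the foot, axes as cup_centre. The gate is a 5 mm bar that stands up from here to just below the nose (46 mm above the foot). Press the rail on it where the rail's axis is 28 to 40 mm above the foot: nearer the hinge it is much stiffer, higher up the nose is struck
- gate (a joint): angle of that gate: 0 shut, grows as it is pushed in towards the cup, stop at 0.85 rad; a spring shuts it. It gives way to the rail at about 4 N and takes about 8 N until the rail's axis is 59 mm or less from the cup's axis, which is past the nose (about 54 mm at the stop). It snaps shut below the rail once the rail's axis is 52 to 58 mm above the foot
- rack: cup rack, standing loose, 3.8 kg: marble slab 190 x 370 x 18 mm (x, y, z), two brass posts of 12 mm at y = -155 and +155 mm, 228 mm tall, and between them, over the slab's middle line x = 0, a level round rail of 8 mm along y. The rail's axis is clamped at 135 to 200 mm above the underside, by 23 mm collars; the height is not reported. Origin: centre of the underside; z up
- empty_place (a point): point on the slab's top (18 mm above the worktop) straight under the middle of the rail's empty stretch, at y = +55 mm of the rack; the stretch runs from y = 0 to +115 mm. Another such cup hangs on the rail at y = -111 to -45 mm and swings freely. Axes as the rack
- salt_cellar: bystander: small round grey-green bowl, 63 mm across, 36 mm tall; origin under its centre
- sugar_bowl: bystander: small white bowl, 67 mm across, 40 mm tall; origin under its centre
- tumbler: bystander: glass in a woven sleeve, 84 mm across, 130 mm tall; origin under its centre
- teacup: bystander: white teacup, 91 x 122 mm with its ear, 72 mm tall; origin under its centre
- teaspoon: bystander: steel teaspoon lying flat, 130 x 26 x 11 mm; origin under its centre

How it is judged:
On the way, in this order (a step that is already met when the one before it is completed fails the run):
1. the rail presses the gate of the handle open (value of joint gate above 0.35 rad and contact force between cup and rack above 0.5 N), for 0.1 s.
2. the rail lies in the handle's pocket and the gate has snapped shut (value of joint gate below 0.1 rad and x of handle_eye in the frame of rack between -0.014 and 0.014 m and y of handle_eye in the frame of rack between -0.03 and 0.14 m and z of handle_eye in the frame of rack between 0.12 and 0.215 m), for 0.2 s.
At the end, for the whole second after the job is handed in: the cup hangs still on the empty stretch of the rail by its handle, tilted over by more than 0.6 rad, with the rail in the handle's pocket (within 14 mm across the rail) and the gate shut (under 0.1 rad) (all of step 2 and angle between cup_centre's own z axis and vertical above 0.6 rad and linear speed of cup below 0.08 m/s and angular speed of cup below 0.5 rad/s); the robot touches nothing.
It fails at once if the cup is forced against the rack with more than 20 N (contact force between cup and rack above 20 N).
It fails at once if the rack is shoved or tipped by more than 25 mm (distance of rack from where it was at the start of the episode above 0.025 m or angle between rack's own z axis and vertical above 0.12 rad).
It fails at once if a bystander is moved by more than 30 mm (distance of any of salt_cellar, sugar_bowl, tumbler, teacup, teaspoon from where it was at the start of the episode above 0.03 m).
It also fails if it takes over 66 s, if anything falls off the work surface, if the arm or the gripper's body presses on something with over 40 N, if the wrist force passes 120 N, or if a joint passes its speed limit or range.

## Working session

There is one attempt and no reset: what is moved stays moved. The work goes in short steps, Python scripts to look and compute and a shell command to move; the robot and the scene stay as the last step left them, time stands still between calls to the robot, and variables do not carry over. Pictures are saved under pics/ and viewed, and the job is handed in when it is done.

```bash
ls; mkdir -p pics; python3 - <<'E'
from station import ctrl, eyes, spotter
import cv2
print(ctrl.get_obs()); print(ctrl.finger_overhang)
for n in ["scene","side","wrist"]:
    p=eyes.get_image(n); cv2.imwrite(f"pics/{n}0.png",p["image"][:,:,::-1])
    print(n,{k:v for k,v in p.items() if k!="image"})
    if n!="wrist":
        for q in ["cup_centre","handle_eye","gate_hinge","rack","empty_place","salt_cellar","sugar_bowl","tumbler","teacup","teaspoon"]:
            print(q,[(r["confidence"],[round(float(x),3) for x in r["centre"]]) for r in spotter.mark_of(q,p)][:3])
E
```

```text
pics
{'t': 0.0, 'q': array([-1.26498778e+00,  5.33365420e-02,  1.61430135e+00, -1.88539755e-05,
        1.47598123e+00, -1.18971859e-01]), 'dq': array([-8.59474833e-04, -1.33277324e-03, -6.76203135e-05,  3.29425575e-04,
        2.11091384e-03, -1.14072203e-04]), 'effort': array([-7.40398336e-04, -3.93680727e+01, -3.70175135e+01, -1.03973409e-04,
        7.09867571e-03,  2.81515935e-05]), 'tool_pos': array([ 0.25750749, -0.56918779,  0.40347086]), 'tool_rot': array([-3.06902943e+00, -6.61816109e-01,  3.26075375e-04]), 'contact_force': array([ 0.16061932, -0.53656417,  0.6260724 ]), 'wrist_torque': array([-0.01506699,  0.00365374, -0.01804271]), 'opening': 0.08549809559531808}
0.1734
scene {'vertical_fov': 49.429976150189006, 'cx': 258.32642607129253, 'cy': 190.62526900090546, 'dist': array([0.04199176, 0.        , 0.        , 0.        , 0.        ]), 'rvec': array([ 0.99166917, -2.25987742,  1.20311938]), 'tvec': array([0.30301317, 0.26153883, 1.13955638]), 'shot': 1}
cup_centre [(0.91, [0.448, 0.271, 0.037])]
handle_eye [(0.65, [0.504, 0.292, 0.051])]
gate_hinge [(0.57, [0.507, 0.29
[... 907 characters left out ...]
-0.064, 0.02])]
salt_cellar [(0.5, [0.64, 0.184, 0.002])]
sugar_bowl [(0.7, [0.402, -0.482, -0.001])]
tumbler []
teacup [(0.7, [0.532, 0.382, 0.002])]
teaspoon []
wrist {'vertical_fov': 59.17029355072856, 'cx': 261.65626869280453, 'cy': 195.52637889487553, 'dist': array([-0.04309279,  0.        ,  0.        ,  0.        ,  0.        ]), 'mount': array([[ 8.24314226e-04, -9.63035427e-01, -2.69373508e-01,
         6.91035584e-02],
       [ 9.99999657e-01,  8.16911501e-04,  1.39580269e-04,
        -9.18582306e-04],
       [ 8.56335734e-05, -2.69373531e-01,  9.63035770e-01,
         3.15153502e-02],
       [ 0.00000000e+00,  0.00000000e+00,  0.00000000e+00,
         1.00000000e+00]]), 'shot': 3}
```

View pics/scene0.png

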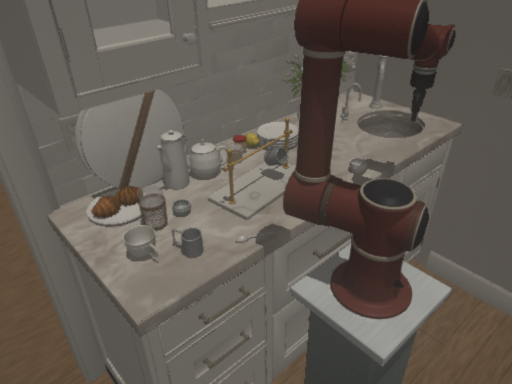

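View pics/side0.png

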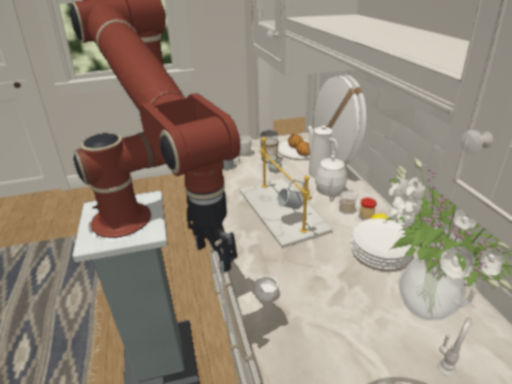

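View pics/wrist0.png

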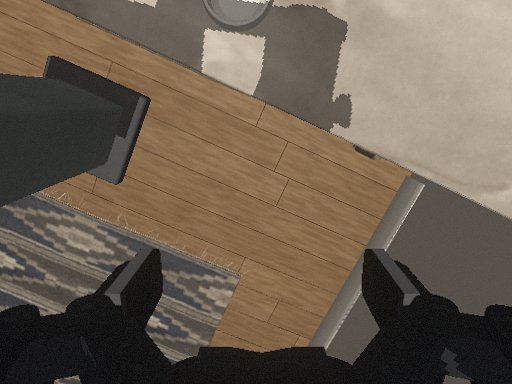

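The scene view shows the loose cup at (190,242) with its handle to the left. The rack's rail runs from about (230,170) to (288,130), and the hanging cup is at (275,155). I'll zoom in to measure the rail and the cup.

```bash
cat > h.py <<'E'
from station import ctrl, eyes, spotter
import cv2, numpy as np
from scipy.spatial.transform import Rotation as R
def K(p):
    f=p["image"].shape[0]/2/np.tan(np.radians(p["vertical_fov"])/2)
    return np.array([[f,0,p["cx"]],[0,f,p["cy"]],[0,0,1.]])
def ext(p,obs=None):
    if "rvec" in p: return R.from_rotvec(p["rvec"]).as_matrix(),np.array(p["tvec"])
    T=np.eye(4);T[:3,:3]=R.from_rotvec(obs["tool_rot"]).as_matrix();T[:3,3]=obs["tool_pos"]
    C=np.linalg.inv(T@p["mount"]);return C[:3,:3],C[:3,3]
def proj(p,X,obs=None):
    r,t=ext(p,obs)
    return cv2.projectPoints(np.atleast_2d(np.array(X,float)),cv2.Rodrigues(r)[0],t,K(p),p["dist"])[0][:,0]
def ray(p,uv,obs=None):
    r,t=ext(p,obs); n=cv2.undistortPoints(np.array([[uv]],float),K(p),p["dist"])[0,0]
    d=r.T@np.array([n[0],n[1],1]);return -r.T@t,d/np.linalg.norm(d)
def onplane(p,uv,ax,val,obs=None):
    c,d=ray(p,uv,obs); return c+d*(val-c[ax])/d[ax]
def crop(p,x0,y0,x1,y1,s,fn):
    c=p["image"][y0:y1,x0:x1,::-1]; cv2.imwrite(fn,cv2.resize(c,None,fx=s,fy=s,interpolation=cv2.INTER_CUBIC))
E
python3 - <<'E'
from h import *
p=eyes.get_image("scene"); crop(p,200,100,320,220,6,"pics/s1.png"); crop(p,160,210,230,270,8,"pics/s2.png")
for z in (.135,.15,.165,.18,.2): print(z,proj(p,[[.568,-.27,z],[.568,.04,z]]).round(1).tolist())
p=eyes.get_image("side"); crop(p,230,120,340,250,4.6,"pics/s3.png")
for z in (.135,.15,.165,.18,.2): print(z,proj(p,[[.568,-.27,z],[.568,.04,z]]).round(1).tolist())
E
```

```text
0.135 [[290.2, 142.1], [225.5, 171.4]]
0.15 [[290.3, 138.5], [225.2, 167.5]]
0.165 [[290.4, 134.9], [224.9, 163.6]]
0.18 [[290.5, 131.2], [224.7, 159.6]]
0.2 [[290.7, 126.2], [224.3, 154.3]]
0.135 [[297.9, 202.4], [268.4, 158.8]]
0.15 [[298.1, 198.3], [268.4, 155.3]]
0.165 [[298.3, 194.2], [268.4, 151.7]]
0.18 [[298.5, 190.0], [268.4, 148.1]]
0.2 [[298.8, 184.4], [268.4, 143.2]]
```

View pics/s1.png

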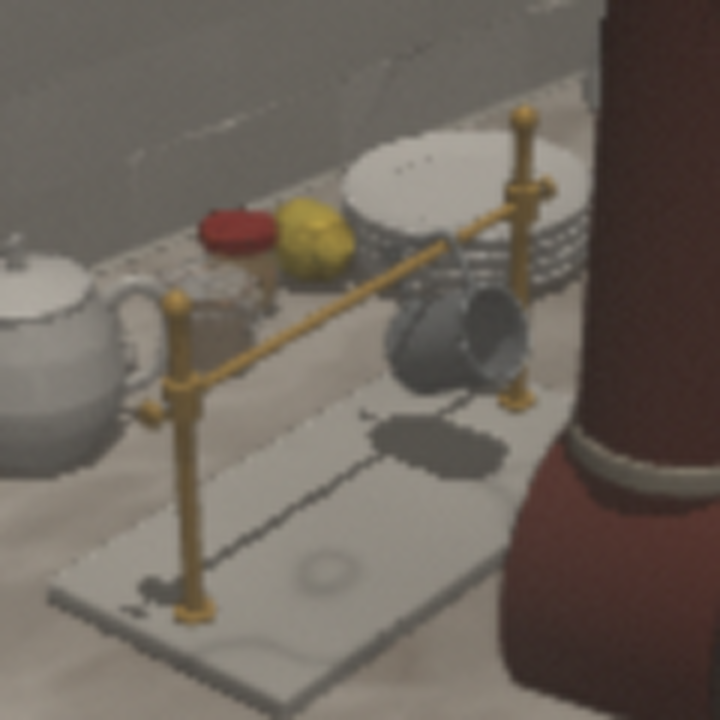

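View pics/s3.png

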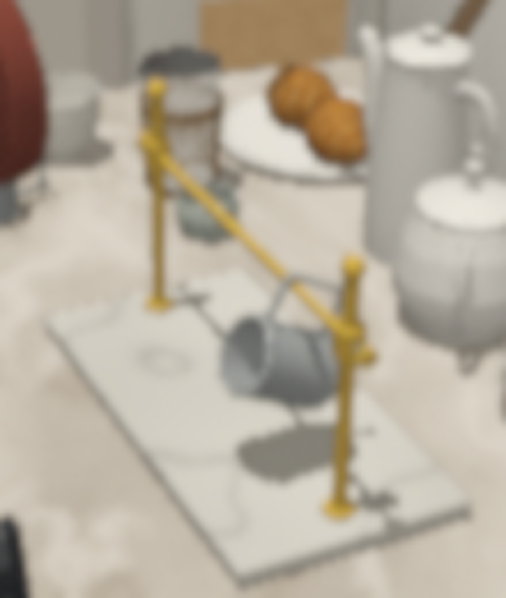

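View pics/s2.png

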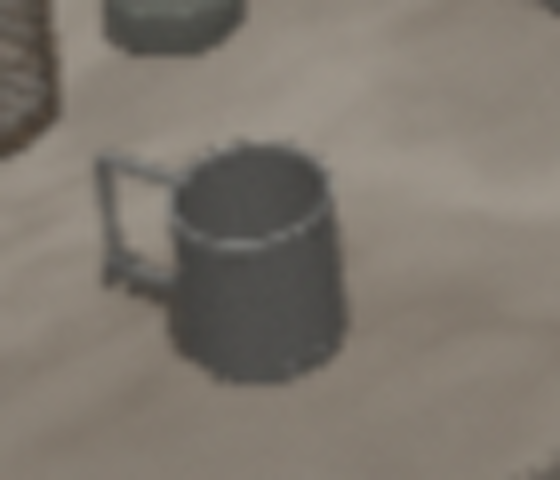

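```bash
python3 - <<'E'
from h import *
from scipy.optimize import least_squares
P={n:eyes.get_image(n) for n in ("scene","side")}
pts={"scene":[((0,.155,.020),(232.5,202)),((0,-.155,.020),(286.2,166.8)),((.095,.185,.018),(208.3,198.3)),((-.095,.185,.018),(246.7,218))],
"side":[((0,-.155,.02),(303.9,230.9)),((0,.155,.02),(264.3,185.9)),((-.095,-.185,.018),(282.2,245.5)),((.095,-.185,.018),(332.2,230.9)),((-.095,.185,.018),(240.4,190.7))]}
rail={"scene":[(235,163.8),(285,135),(260,149.3)],"side":[(265.9,154.8),(302.8,190.7),(282.2,172.2)]}
def W(v,q):
    c,s=np.cos(v[2]),np.sin(v[2]); return [v[0]+c*q[0]-s*q[1],v[1]+s*q[0]+c*q[1],q[2]]
def res(v,sep=False):
    o=[];d={}
    for n,p in P.items():
        a=[]
        for q,uv in pts[n]: a+=list(proj(p,W(v,q))[0]-uv)
        e=proj(p,[W(v,(0,-.155,v[3])),W(v,(0,.155,v[3]))]); t=e[1]-e[0]; t/=np.linalg.norm(t)
        b=[t[0]*(uv[1]-e[0][1])-t[1]*(uv[0]-e[0][0]) for uv in rail[n]]
        d[n]=(np.round(a,1),np.round(b,1)); o+=a+b
    return d if sep else np.array(o)
s=least_squares(res,[.568,-.116,0,.165],loss="soft_l1"); print(s.x.round(4)); print(res(s.x,True))
for n in P:
    k=[i for i in P if i!=n]; sv=P; 
    P2=P; P={n:sv[n]}; s=least_squares(res,[.568,-.116,0,.165],loss="soft_l1"); print(n,s.x.round(4)); P=sv
# cup handle
p=P["scene"]
for q in ("cup_centre","handle_eye"):print(q)
E
```

```text
[ 0.5693 -0.121   0.1376  0.1615]
{'scene': (array([ 0.1, -0.8, -0.2, -0.8, -1. , -2.5,  0.8, -2. ]), array([-0.4, -0.4, -0.3])), 'side': (array([-0.5,  0.2, -0.1,  0.6, -0.6, -0.5,  0.8, -1.7, -1.5, -2. ]), array([ 0.9,  0.9, -0.2]))}
scene [ 0.5621 -0.115   0.1358  0.1651]
side [ 0.57   -0.1239  0.1332  0.1642]
cup_centre
handle_eye
```

```bash
python3 -m crank '[[0,0,0,21.6,-28.6,0,-1],[0,0,0,21.6,-28.6,0,-1],[0,0,0,21.6,-28.6,0,-1],[0,0,0,21.6,-28.6,0,-1],[0,0,0,21.6,-28.6,0,-1],[0,0,0,21.6,-28.6,0,-1],[0,0,0,21.6,-28.6,0,-1],[0,0,0,21.6,-28.6,0,-1]]'; python3 -m crank '[[0,0,0,21.6,-28.6,0,-1],[0,0,0,21.6,-28.6,0,-1],[0,0,0,21.6,-28.6,0,-1],[0,0,0,21.6,-28.6,0,-1],[0,0,0,21.6,-28.6,0,-1],[0,0,0,21.6,-28.6,0,-1],[0,0,0,21.6,-28.6,0,-1],[0,0,0,21.6,-28.6,0,-1]]'
```

```text
t: 2.02
tool_pos: [0.3209, -0.2848, 0.4025]
tool_rot: [-3.074, -0.645, 0.0]
contact_force: [0.7, 0.1, 0.5]
opening: 0.0852
t: 2.68
tool_pos: [0.3861, 0.0081, 0.4045]
tool_rot: [3.071, 0.636, 0.014]
contact_force: [0.8, -0.8, 0.6]
opening: 0.0855
```

```bash
python3 -m crank '[[0,0,0,20,-27,0,-1],[0,0,0,20,-27,0,-1],[0,0,0,20,-27,0,-1],[0,0,0,20,-27,0,-1],[0,0,0,20,-27,0,-1],[0,0,0,20,-27,0,-1],[0,0,0,18,-24,0,-1],[0,0,0,10,-14,0,-1]]'; python3 -m crank '[[0,0,0,0,0,0,-1]]'; python3 - <<'E'
from h import *
o=ctrl.get_obs(); p=eyes.get_image("wrist"); cv2.imwrite("pics/w1.png",p["image"][:,:,::-1])
print(o["tool_pos"],o["tool_rot"])
for q in ("cup_centre","handle_eye","gate_hinge"):
    print(q,[(r["confidence"],np.round(r["centre"],4).tolist()) for r in spotter.mark_of(q,p)][:2])
E
```

```text
t: 3.35
tool_pos: [0.4407, 0.2678, 0.4068]
tool_rot: [3.068, 0.647, 0.028]
contact_force: [0.1, -0.7, 0.2]
opening: 0.0853
t: 3.43
tool_pos: [0.4408, 0.2704, 0.4067]
tool_rot: [3.067, 0.653, 0.028]
contact_force: [0.2, -0.4, 1.2]
opening: 0.0854
[0.44078256 0.27040676 0.40673209] [3.06737326 0.65269116 0.02761187]
cup_centre [(0.94, [0.4449, 0.27, 0.0388])]
handle_eye [(0.57, [0.4951, 0.2954, 0.0536])]
gate_hinge [(0.69, [0.507, 0.3021, 0.0191]), (0.59, [0.4952, 0.296, 0.0574])]
```

View pics/w1.png

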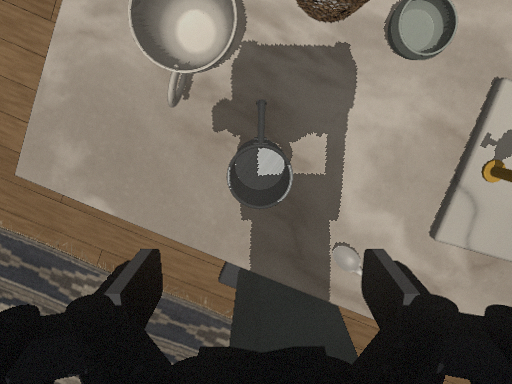

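```bash
cat > st.py <<'E'
from h import *
o=ctrl.get_obs(); M=R.from_rotvec(o["tool_rot"]).as_matrix()
print("t",round(o["t"],2),"pos",o["tool_pos"].round(4),"x",M[:,0].round(3),"y",M[:,1].round(3),"z",M[:,2].round(3),"yaw",round(np.arctan2(M[1,0],M[0,0]),4),"F",o["contact_force"].round(2),"op",round(o["opening"],4))
E
python3 - <<'E'
from st import *
p=eyes.get_image("wrist")
import numpy as np
for uv,z in (((260.5,173),.035),((260.5,173),.07),((261.8,101),.068),((228,173),.07),((293,173),.07)): print(uv,onplane(p,uv,2,z,o).round(4))
crop(p,200,80,330,230,4,"pics/w2.png")
g=M@np.array([0,0,.155])+o["tool_pos"];print("grasp pt",g)
E
```

```text
t 3.63 pos [0.4406 0.267  0.4067] x [0.915 0.403 0.016] y [ 0.403 -0.915  0.01 ] z [ 0.018 -0.003 -1.   ] yaw 0.4151 F [0.88 0.33 0.28] op 0.0855
(260.5, 173) [0.4447 0.267  0.035 ]
(260.5, 173) [0.4508 0.2699 0.07  ]
(261.8, 101) [0.51   0.2947 0.068 ]
(228, 173) [0.4388 0.2973 0.07  ]
(293, 173) [0.4629 0.2425 0.07  ]
grasp pt [0.44347691 0.26654706 0.25171735]
```

View pics/w2.png

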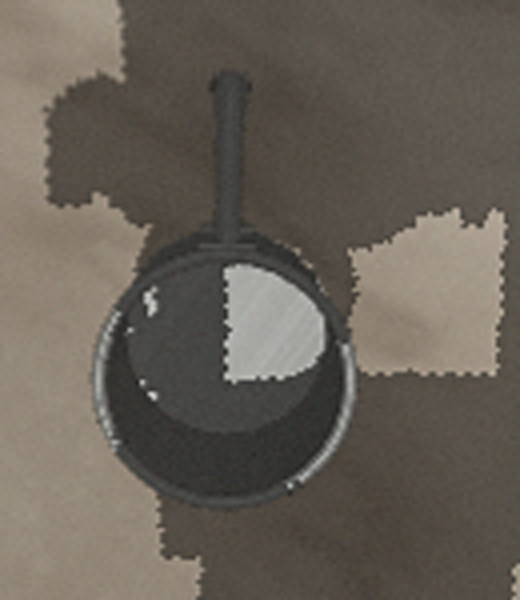

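```bash
python3 - <<'E'
from h import *
for i in range(4):
    o=ctrl.get_obs(); p=eyes.get_image("wrist")
    g=cv2.GaussianBlur(cv2.cvtColor(p["image"],cv2.COLOR_RGB2GRAY),(3,3),0)
    a=onplane(p,(256.2,174.3),2,.07,o); b=onplane(p,(257.5,98),2,.068,o)
    print(o["tool_pos"].round(4),o["tool_rot"].round(4),a.round(4),b.round(4),"yaw",np.arctan2(*(b-a)[1::-1]).round(3), np.linalg.norm((b-a)[:2]).round(4))
    crop(p,200,80,330,230,4,f"pics/w3_{i}.png")
    print([(r["confidence"],np.round(r["centre"],4).tolist()) for r in spotter.mark_of("cup_centre",p)][:2])
E
```

```text
[0.4406 0.2668 0.4068] [3.0678 0.6449 0.0276] [0.4482 0.2729 0.07  ] [0.5109 0.299  0.068 ] yaw 0.395 0.0679
[(0.55, [0.4471, 0.2683, 0.0385])]
[0.4407 0.2667 0.4069] [3.0681 0.6443 0.0282] [0.4483 0.2729 0.07  ] [0.5111 0.299  0.068 ] yaw 0.394 0.068
[(0.57, [0.4436, 0.2695, 0.038])]
[0.4407 0.2669 0.4069] [3.0681 0.6447 0.0283] [0.4484 0.2731 0.07  ] [0.5111 0.2992 0.068 ] yaw 0.394 0.068
[(0.71, [0.4437, 0.2701, 0.038])]
[0.4408 0.2672 0.4069] [3.068  0.6454 0.0281] [0.4483 0.2734 0.07  ] [0.5111 0.2995 0.068 ] yaw 0.395 0.0679
[(0.78, [0.4427, 0.2687, 0.0359])]
```

View pics/w3_3.png

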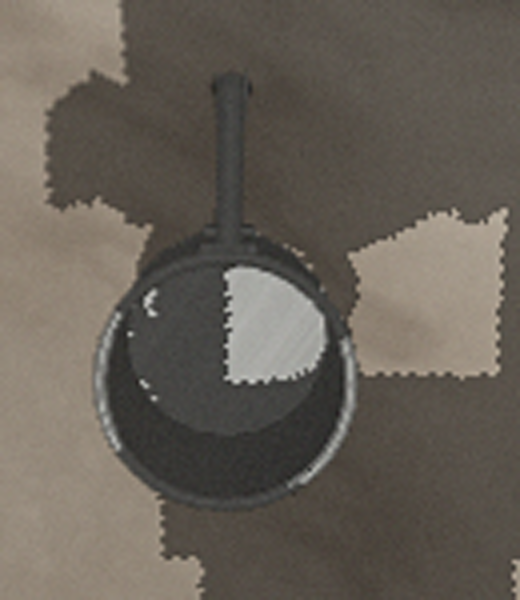

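```bash
python3 -m crank '[[0.010,-0.016,0.018,8,-1.5,0,-1],[0,0,0,0,0,30,-1],[0,0,0,0,0,30,-1],[0,0,0,0,0,25,-1],[0,0,0,0,0,0,-1],[0,0,0,0,0,0,-1]]'; python3 st.py; python3 - <<'E'
from h import *
o=ctrl.get_obs(); p=eyes.get_image("wrist"); cv2.imwrite("pics/w4.png",p["image"][:,:,::-1])
for z in (.07,):
  c=np.array([.4475,.2715,z]); a=np.linspace(0,6.28,60)
  C=proj(p,[c+[.03*np.cos(t),.03*np.sin(t),0] for t in a],o)
  im=p["image"][:,:,::-1].copy()
  for u in C: cv2.circle(im,(int(round(u[0])),int(round(u[1]))),1,(0,0,255),-1)
  cv2.imwrite("pics/w4.png",im)
E
```

```text
t: 4.58
tool_pos: [0.4507, 0.2737, 0.323]
tool_rot: [-3.078, -0.61, -0.006]
contact_force: [0.7, 0.2, 0.4]
opening: 0.0853
t 4.58 pos [0.4507 0.2737 0.323 ] x [0.924 0.381 0.005] y [ 0.381 -0.924 -0.003] z [ 0.003  0.005 -1.   ] yaw 0.3912 F [0.68 0.16 0.38] op 0.0853
```

View pics/w4.png

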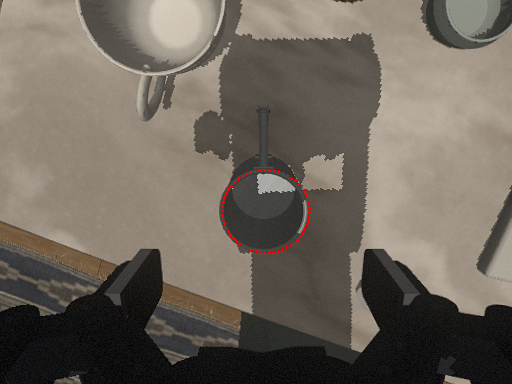

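The projected rim sits on the cup to within about a pixel, so I'll descend and grip.

```bash
python3 -m crank '[[0.004,-0.005,0,-3.5,0.8,30,-1],[0,0,0,0,0,30,-1],[0,0,0,0,0,30,-1],[0,0,0,0,0,25,-1],[0,0,0,0,0,8,-1],[0,0,0,0,0,0,-1]]'; python3 st.py
```

```text
t: 5.13
tool_pos: [0.455, 0.2759, 0.2105]
tool_rot: [-3.069, -0.606, -0.032]
contact_force: [-0.1, 0.0, 0.9]
opening: 0.0857
t 5.13 pos [0.455  0.2759 0.2105] x [0.925 0.38  0.022] y [ 0.38  -0.925 -0.009] z [ 0.017  0.016 -1.   ] yaw 0.3898 F [-0.11  0.03  0.91] op 0.0857
```

```bash
python3 -m crank '[[0,0,0,0,0,0,-1],[0,0,0,0,0,0,-1]]'; python3 st.py
```

```text
t: 5.3
tool_pos: [0.4566, 0.2767, 0.2139]
tool_rot: [-3.068, -0.606, -0.037]
contact_force: [0.8, -0.6, -0.2]
opening: 0.0853
t 5.3 pos [0.4566 0.2767 0.2139] x [0.925 0.38  0.026] y [ 0.38  -0.925 -0.009] z [ 0.021  0.018 -1.   ] yaw 0.3897 F [ 0.81 -0.64 -0.17] op 0.0853
```

```bash
python3 -m crank '[[0,0,0,0,0,0,-1],[0,0,0,0,0,0,-1]]'; python3 st.py;  python3 -m crank '[[0.009,-0.026,0,-10,1,5,-1]]'; python3 st.py; python3 -m crank '[[0,0,0,0,0,0,-1]]'; python3 st.py
```

```text
t: 5.47
tool_pos: [0.4582, 0.2774, 0.218]
tool_rot: [-3.067, -0.605, -0.047]
contact_force: [-0.3, -0.2, 1.0]
opening: 0.0853
t 5.47 pos [0.4582 0.2774 0.218 ] x [0.925 0.38  0.033] y [ 0.38  -0.925 -0.009] z [ 0.027  0.021 -0.999] yaw 0.3897 F [-0.27 -0.17  0.95] op 0.0853
t: 5.55
tool_pos: [0.4511, 0.2736, 0.2157]
tool_rot: [-3.062, -0.605, -0.014]
contact_force: [-0.3, 0.1, 0.3]
opening: 0.0853
t 5.55 pos [0.4511 0.2736 0.2157] x [0.925 0.38  0.012] y [ 0.381 -0.925 -0.018] z [ 0.005  0.022 -1.   ] yaw 0.3903 F [-0.28  0.06  0.33] op 0.0853
t: 5.63
tool_pos: [0.4498, 0.273, 0.2151]
tool_rot: [-3.062, -0.605, -0.008]
contact_force: [-0.7, -0.2, 0.3]
opening: 0.0855
t 5.63 pos [0.4498 0.273  0.2151] x [0.925 0.38  0.009] y [ 0.381 -0.925 -0.019] z [ 0.001  0.021 -1.   ] yaw 0.3904 F [-0.71 -0.22  0.27] op 0.0855
```

```bash
python3 -m crank '[[-0.019,-0.008,0,-3,0.5,10,-1],[0,0,0,0,0,9,-1]]'; python3 st.py; python3 -m crank '[[0,0,0,0,0,0,-1]]'; python3 st.py
```

```text
t: 5.8
tool_pos: [0.4478, 0.2717, 0.1978]
tool_rot: [3.081, 0.609, 0.009]
contact_force: [-0.6, 0.4, -0.3]
opening: 0.0856
t 5.8 pos [0.4478 0.2717 0.1978] x [0.925 0.38  0.006] y [ 0.38  -0.925  0.002] z [ 0.006  0.001 -1.   ] yaw 0.3901 F [-0.65  0.35 -0.26] op 0.0856
t: 5.88
tool_pos: [0.4469, 0.2712, 0.1956]
tool_rot: [3.081, 0.609, 0.004]
contact_force: [0.3, -0.5, -0.5]
opening: 0.0851
t 5.88 pos [0.4469 0.2712 0.1956] x [0.925 0.38  0.002] y [ 0.38  -0.925  0.002] z [ 0.003 -0.001 -1.   ] yaw 0.3901 F [ 0.29 -0.52 -0.54] op 0.0851
```

```bash
python3 -m crank '[[0,0,0,0,0,0,1],[0,0,0,0,0,0,1],[0,0,0,0,0,0,1]]' 50; python3 st.py; python3 -m crank '[[0,0,0,0,0,0,1],[0,0,0,0,0,0,1],[0,0,0,0,0,0,1]]'; python3 st.py
```

```text
t: 6.13
tool_pos: [0.4465, 0.2711, 0.1941]
tool_rot: [3.08, 0.609, 0.0]
contact_force: [-0.1, 0.1, 6.2]
opening: 0.06
t 6.13 pos [0.4465 0.2711 0.1941] x [ 0.925  0.38  -0.   ] y [ 0.38  -0.925  0.002] z [ 0.001 -0.002 -1.   ] yaw 0.3903 F [-0.12  0.08  6.17] op 0.06
t: 6.38
tool_pos: [0.4466, 0.2712, 0.1941]
tool_rot: [3.08, 0.609, -0.0]
contact_force: [-0.1, -0.1, 1.2]
opening: 0.0597
t 6.38 pos [0.4466 0.2712 0.1941] x [ 0.925  0.38  -0.001] y [ 0.38  -0.925  0.002] z [ 0.    -0.002 -1.   ] yaw 0.3903 F [-0.1  -0.15  1.24] op 0.0597
```

```bash
python3 -m crank '[[0,0,0,0,0,-20,1],[0,0,0.06,0,0,-30,1],[0,0,0.08,0,0,-30,1],[0,0,0.08,0,0,-30,1],[0,0,0.035,0,0,-20,1],[0,0,0,0,0,0,1]]'; python3 st.py
```

```text
t: 6.88
tool_pos: [0.4443, 0.2704, 0.323]
tool_rot: [3.129, 0.192, -0.019]
contact_force: [0.6, 1.1, -1.7]
opening: 0.0596
t 6.88 pos [0.4443 0.2704 0.323 ] x [ 0.992  0.122 -0.013] y [ 0.123 -0.992  0.006] z [-0.012 -0.007 -1.   ] yaw 0.1228 F [ 0.6   1.14 -1.68] op 0.0596
```

```bash
python3 -m crank '[[0.006,0.013,-0.014,-6,20,0,1],[0,0,0,-8,30,0,1],[0,0,0,-8,30,0,1],[0,0,0,-8,30,0,1],[0,0,0,-8,30,0,1],[0,0,0,-4,30,0,1],[0,0,0,0,10,0,1],[0,0,0,0,0,0,1]]'; python3 st.py
```

```text
t: 7.55
tool_pos: [0.4239, 0.0802, 0.3118]
tool_rot: [-3.132, -0.238, 0.013]
contact_force: [-0.1, 0.6, -0.6]
opening: 0.06
t 7.55 pos [0.4239 0.0802 0.3118] x [ 0.988  0.151 -0.008] y [ 0.151 -0.989 -0.002] z [-0.008  0.    -1.   ] yaw 0.1517 F [-0.06  0.56 -0.56] op 0.06
```

```bash
python3 -m crank '[[0,0.008,0.015,0,20,-3,1],[0,0,0,1,30,-3,1],[0,0,0,1,30,-3,1],[0,0,0,2,30,-2,1],[0,0,0,2,30,-1,1],[0,0,0,2,16,0,1],[0,0,0,0,0,0,1],[0,0,0,0,0,0,1]]'; python3 st.py; python3 - <<'E'
from h import *
for n in ("scene","side","wrist"):
    p=eyes.get_image(n); cv2.imwrite(f"pics/{n}5.png",p["image"][:,:,::-1])
E
```

```text
t: 8.22
tool_pos: [0.4526, -0.0752, 0.3111]
tool_rot: [-3.124, -0.229, 0.022]
contact_force: [0.6, -0.1, -1.1]
opening: 0.0597
t 8.22 pos [ 0.4526 -0.0752  0.3111] x [ 0.989  0.146 -0.013] y [ 0.146 -0.989 -0.011] z [-0.015  0.008 -1.   ] yaw 0.1462 F [ 0.57 -0.05 -1.13] op 0.0597
```

View pics/scene5.png

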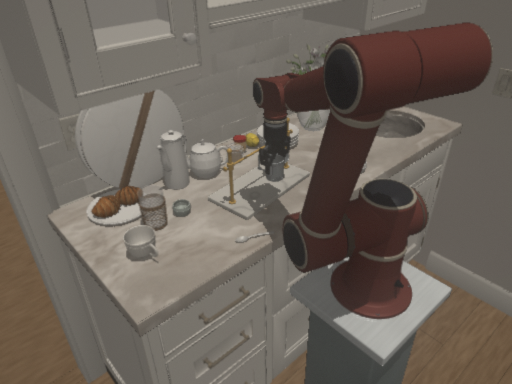

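View pics/side5.png

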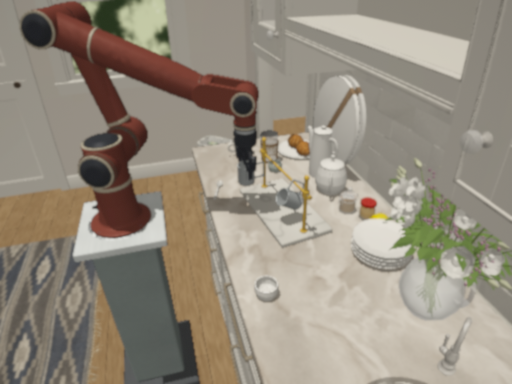

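View pics/wrist5.png

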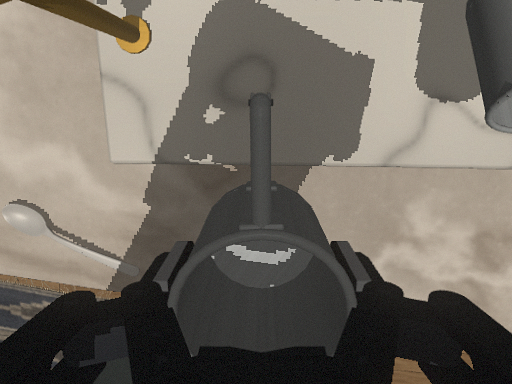

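```bash
python3 - <<'E'
from h import *
o=ctrl.get_obs(); p=eyes.get_image("wrist")
a=onplane(p,(112,162),2,.018,o);b=onplane(p,(505,167),2,.018,o);c=onplane(p,(133,37),2,.020,o)
print(a,b,"yaw",np.arctan2(-(a-b)[0],(a-b)[1]),"post",c)
y=np.arctan2(-(a-b)[0],(a-b)[1])
print("rack origin from post",c[:2]-.155*np.array([-np.sin(y),np.cos(y)]))
print("edge: rail dist",(c-a)@[np.cos(y),np.sin(y),0])
p=eyes.get_image("scene");crop(p,200,60,320,220,4.5,"pics/s6.png")
p=eyes.get_image("side");crop(p,220,110,340,250,4.5,"pics/s7.png")
E
```

```text
[0.45300615 0.04988434 0.018     ] [ 0.49644606 -0.25988751  0.018     ] yaw 0.13932343369680916 post [0.54702635 0.03700976 0.02      ]
rack origin from post [ 0.56855169 -0.11648832]
edge: rail dist 0.09132122582565474
```

View pics/s6.png

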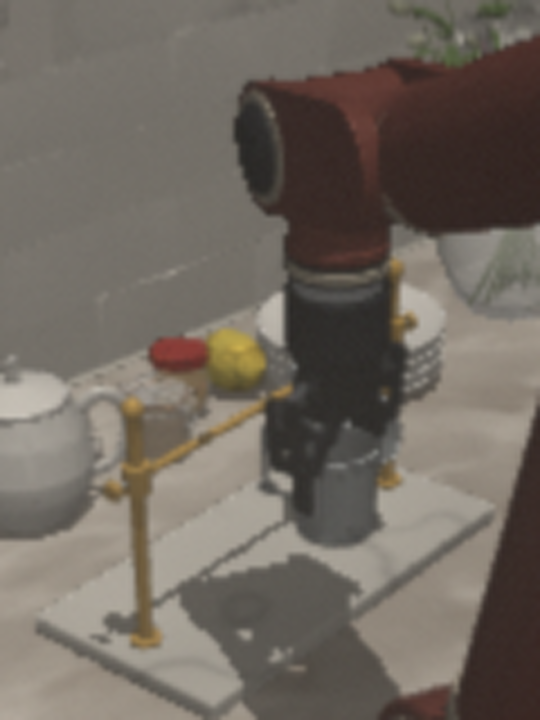

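View pics/s7.png

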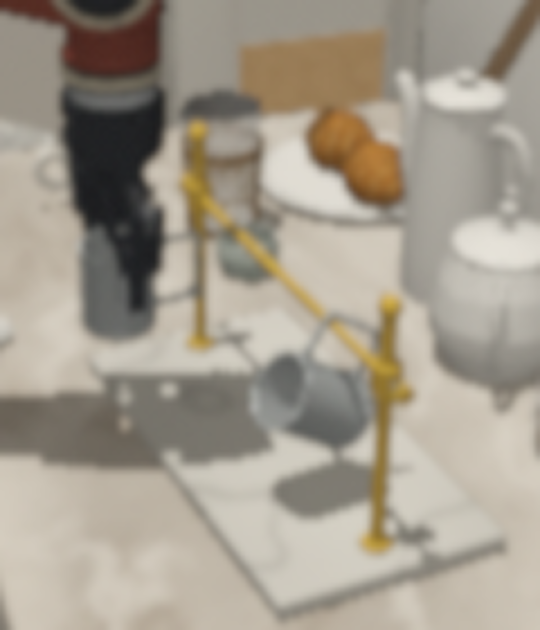

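```bash
python3 -m crank '[[-0.011,0.013,0.008,0,0,-11,1],[0,0,0,0,0,0,1]]';python3 st.py; python3 - <<'E'
from h import *
o=np.array([.5692,-.1165]);y=.138;u=np.array([-np.sin(y),np.cos(y)])
for n in("scene","side"):
    p=eyes.get_image(n)
    for s in (.155,-.155):
        q=o+s*u; print(n,s,[(z,proj(p,[*q,z])[0].round(1).tolist()) for z in (.018,.155,.16,.165,.17,.228)])
E
```

```text
t: 8.68
tool_pos: [0.4526, -0.0733, 0.324]
tool_rot: [3.131, 0.222, 0.004]
contact_force: [0.7, -0.9, -1.4]
opening: 0.0604
t 8.68 pos [ 0.4526 -0.0733  0.324 ] x [0.99  0.141 0.002] y [ 0.141 -0.99   0.003] z [ 0.003 -0.002 -1.   ] yaw 0.1418 F [ 0.69 -0.87 -1.44] op 0.0604
scene 0.155 [(0.018, [231.6, 202.2]), (0.155, [229.6, 168.1]), (0.16, [229.5, 166.8]), (0.165, [229.5, 165.5]), (0.17, [229.4, 164.2]), (0.228, [228.4, 148.4])]
scene -0.155 [(0.018, [285.2, 166.9]), (0.155, [286.0, 135.4]), (0.16, [286.1, 134.2]), (0.165, [286.1, 132.9]), (0.17, [286.1, 131.7]), (0.228, [286.5, 117.3])]
side 0.155 [(0.018, [263.8, 186.4]), (0.155, [263.5, 155.2]), (0.16, [263.5, 154.0]), (0.165, [263.5, 152.8]), (0.17, [263.5, 151.6]), (0.228, [263.4, 137.2])]
side -0.155 [(0.018, [302.9, 230.8]), (0.155, [305.0, 195.8]), (0.16, [305.1, 194.4]), (0.165, [305.2, 193.0]), (0.17, [305.3, 191.7]), (0.228, [306.2, 175.2])]
```

```bash
python3 - <<'E'
from h import *
from scipy.optimize import least_squares
o=np.array([.5692,-.1165]);y=.138;u=np.array([-np.sin(y),np.cos(y)])
for n,rng in(("scene",(236,270)),("side",(268,284))):
    p=eyes.get_image(n); im=cv2.imread(f"pics/{n}0.png").astype(float)
    w=np.clip(im[:,:,2]-im[:,:,0]-(40 if n=="scene" else 50),0,None)
    uv=[]
    for c in range(*rng):
        l=proj(p,[[*(o+s*u),.162] for s in (.155,-.155)]); r0=np.interp(c,*( (l[:,0],l[:,1])))
        a=int(r0)-6; col=w[a:a+13,c]
        if col.sum()>20: uv.append((c,(col*np.arange(a,a+13)).sum()/col.sum()))
    uv=np.array(uv); k=np.polyfit(uv[:,0],uv[:,1],1); print(n,len(uv),k.round(3),np.std(uv[:,1]-np.polyval(k,uv[:,0])).round(2))
    for s in (.1,.0):
        f=lambda z:(lambda q:q[1]-np.polyval(k,q[0]))(proj(p,[*(o+s*u),z])[0])
        from scipy.optimize import brentq
        print(" s",s,"z",round(brentq(f,.1,.25),4), "with rack x+5mm", round(brentq(lambda z:(lambda q:q[1]-np.polyval(k,q[0]))(proj(p,[*(o+s*u+[.005,0]),z])[0]),.1,.25),4))
E
```

```text
scene 34 [ -0.571 296.594] 0.08
 s 0.1 z 0.1648 with rack x+5mm 0.1607
 s 0.0 z 0.1645 with rack x+5mm 0.1605
side 16 [   0.968 -102.38 ] 0.16
 s 0.1 z 0.1654 with rack x+5mm 0.1595
 s 0.0 z 0.1653 with rack x+5mm 0.1594
```

```bash
python3 -m crank '[[0,0,0,8,0,0,1],[0,0,0,8,0,0,1],[0,0,0,5,0,0,1],[0,0,0,0,0,0,1]]';python3 st.py; python3 - <<'E'
from h import *
p=eyes.get_image("side");crop(p,220,110,340,250,4.5,"pics/s8.png")
p=eyes.get_image("wrist");cv2.imwrite("pics/w8.png",p["image"][:,:,::-1])
E
```

```text
t: 9.22
tool_pos: [0.4745, -0.0703, 0.3209]
tool_rot: [3.134, 0.221, -0.003]
contact_force: [0.5, 0.1, -1.4]
opening: 0.0603
t 9.22 pos [ 0.4745 -0.0703  0.3209] x [ 0.99   0.14  -0.002] y [ 0.14 -0.99  0.  ] z [-0.002 -0.    -1.   ] yaw 0.1407 F [ 0.45  0.09 -1.42] op 0.0603
```

View pics/s8.png

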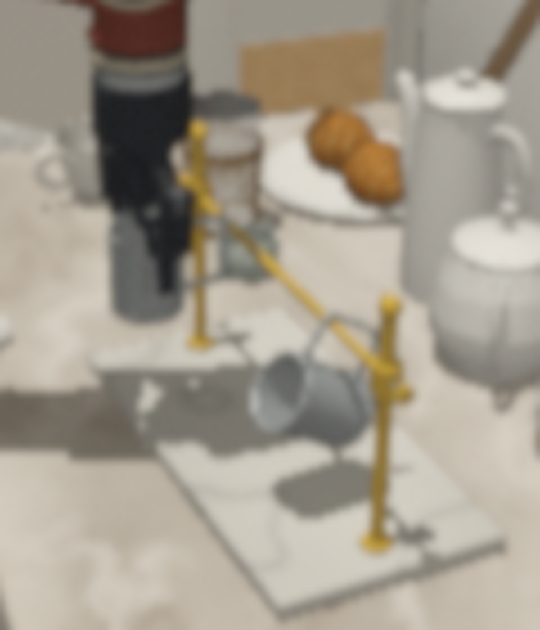

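View pics/w8.png

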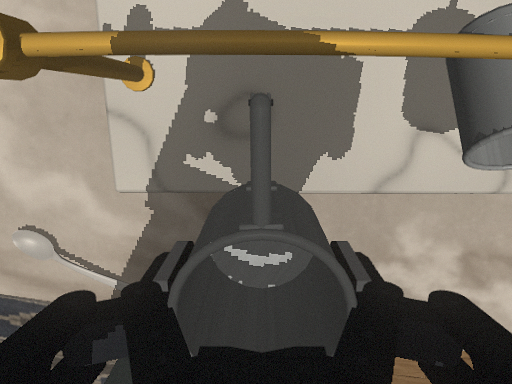

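```bash
python3 - <<'E'
from h import *
o=ctrl.get_obs(); p=eyes.get_image("wrist"); im=p["image"].astype(float)
w=(im[:,:,0]-im[:,:,2]>45)
for c in (60,150,200,330,380,430):
    r=np.where(w[:75,c])[0]; r=r[(r>20)&(r<66)]; print(c,r.min(),r.max())
    m=(r.min()+r.max())/2
    for z in (.158,.164,.170):
        X=onplane(p,(c,m),2,z,o); print("  ",z,X.round(4),"rackx",round((X[:2]-[.5692,-.1165])@[np.cos(.139),np.sin(.139)],4),end="")
    C,d1=ray(p,(c,r.min()-.5),o);_,d2=ray(p,(c,r.max()+.5),o); ang=np.arccos(d1@d2); D=.004/np.sin(ang/2); dm=(d1+d2)/2
    print(" widthpt",(C+dm*D).round(4)) 
E
```

```text
60 31 54
   0.158 [0.5522 0.0164 0.158 ] rackx 0.0016   0.164 [0.5517 0.0129 0.164 ] rackx 0.0006   0.17 [0.5513 0.0094 0.17  ] rackx -0.0003 widthpt [0.5518 0.0138 0.1624]
150 30 65
   0.158 [ 0.5546 -0.0168  0.158 ] rackx -0.0006   0.164 [ 0.554  -0.0187  0.164 ] rackx -0.0015   0.17 [ 0.5534 -0.0207  0.17  ] rackx -0.0023 widthpt [ 0.5501 -0.0316  0.2034]
200 29 48
   0.158 [ 0.5601 -0.0345  0.158 ] rackx 0.0023   0.164 [ 0.5592 -0.0357  0.164 ] rackx 0.0013   0.17 [ 0.5584 -0.0368  0.17  ] rackx 0.0003 widthpt [ 0.5637 -0.0295  0.1315]
330 30 51
   0.158 [ 0.566  -0.0809  0.158 ] rackx 0.0018   0.164 [ 0.5649 -0.08    0.164 ] rackx 0.0008   0.17 [ 0.5638 -0.079   0.17  ] rackx -0.0002 widthpt [ 0.5681 -0.0829  0.1464]
380 30 54
   0.158 [ 0.5683 -0.099   0.158 ] rackx 0.0015   0.164 [ 0.567  -0.0972  0.164 ] rackx 0.0005   0.17 [ 0.5658 -0.0954  0.17  ] rackx -0.0004 widthpt [ 0.5668 -0.097   0.1648]
430 32 55
   0.158 [ 0.5706 -0.1173  0.158 ] rackx 0.0013   0.164 [ 0.5693 -0.1147  0.164 ] rackx 0.0004   0.17 [ 0.568 -0.112  0.17 ] rackx -0.0006 widthpt [ 0.5699 -0.1158  0.1613]
```

```bash
python3 -m crank '[[0,0,0,5,0,-2.5,1],[0,0,0,4,0,-1,1],[0,0,0,0,0,0,1]]';python3 st.py;  python3 -m crank '[[0,0,0,2,0,0,1]]';python3 st.py; python3 -m crank '[[0,0,0,2,0,0,1]]';python3 st.py
```

```text
t: 9.62
tool_pos: [0.483, -0.069, 0.3242]
tool_rot: [-3.134, -0.22, 0.005]
contact_force: [-0.3, 0.4, -1.4]
opening: 0.0603
t 9.62 pos [ 0.483  -0.069   0.3242] x [ 0.99   0.14  -0.003] y [ 0.14 -0.99 -0.  ] z [-0.003 -0.    -1.   ] yaw 0.1401 F [-0.26  0.37 -1.43] op 0.0603
t: 9.7
tool_pos: [0.4851, -0.0687, 0.3243]
tool_rot: [-3.134, -0.22, 0.005]
contact_force: [0.5, 0.6, -1.7]
opening: 0.0597
t 9.7 pos [ 0.4851 -0.0687  0.3243] x [ 0.99   0.14  -0.003] y [ 0.14 -0.99 -0.  ] z [-0.003 -0.    -1.   ] yaw 0.1401 F [ 0.52  0.61 -1.72] op 0.0597
t: 9.78
tool_pos: [0.4873, -0.0684, 0.3244]
tool_rot: [3.134, 0.22, -0.005]
contact_force: [0.5, -1.3, -2.3]
opening: 0.0599
t 9.78 pos [ 0.4873 -0.0684  0.3244] x [ 0.99   0.14  -0.003] y [ 0.14 -0.99 -0.  ] z [-0.003 -0.    -1.   ] yaw 0.1401 F [ 0.45 -1.35 -2.34] op 0.0599
```

Gap should now be about 1 mm. Feeling forward.

```bash
for i in 1; do python3 -m crank '[[0,0,0,2,0,0,1]]';python3 -m crank '[[0,0,0,2,0,0,1]]'; done; python3 st.py; python3 -m crank '[[0,0,0,2,0,0,1]]'; python3 st.py
```

```text
t: 9.87
tool_pos: [0.4892, -0.0681, 0.3243]
tool_rot: [3.134, 0.22, -0.008]
contact_force: [-5.3, -1.0, 0.0]
opening: 0.0604
t: 9.95
tool_pos: [0.4909, -0.0679, 0.3241]
tool_rot: [3.134, 0.22, -0.012]
contact_force: [-5.4, -1.7, -0.0]
opening: 0.0598
t 9.95 pos [ 0.4909 -0.0679  0.3241] x [ 0.99   0.14  -0.008] y [ 0.14 -0.99 -0.  ] z [-0.008 -0.001 -1.   ] yaw 0.1401 F [-5.36 -1.75 -0.01] op 0.0598
t: 10.03
tool_pos: [0.4926, -0.0677, 0.3238]
tool_rot: [3.134, 0.22, -0.017]
contact_force: [-5.9, -0.2, 1.3]
opening: 0.0602
t 10.03 pos [ 0.4926 -0.0677  0.3238] x [ 0.99  0.14 -0.01] y [ 0.14  -0.99  -0.001] z [-0.01  -0.001 -1.   ] yaw 0.1402 F [-5.92 -0.24  1.28] op 0.0602
```

```bash
python3 -m crank '[[0,0.008,0,2.2,0,-0.5,1],[0,0.002,0,2.2,0,-0.3,1]]'; python3 st.py; python3 -m crank '[[0,0.003,0,2.2,0,-0.2,1],[0,0.003,0,2.2,0,-0.2,1]]'; python3 st.py
```

```text
t: 10.2
tool_pos: [0.4959, -0.0672, 0.3231]
tool_rot: [-3.133, -0.22, 0.014]
contact_force: [-6.8, -0.7, -1.4]
opening: 0.0599
t 10.2 pos [ 0.4959 -0.0672  0.3231] x [ 0.99   0.14  -0.009] y [ 0.14  -0.99  -0.001] z [-0.009  0.    -1.   ] yaw 0.1402 F [-6.76 -0.65 -1.39] op 0.0599
t: 10.37
tool_pos: [0.4988, -0.0666, 0.3215]
tool_rot: [-3.132, -0.22, 0.021]
contact_force: [-7.0, -1.8, 0.1]
opening: 0.0598
t 10.37 pos [ 0.4988 -0.0666  0.3215] x [ 0.99   0.14  -0.013] y [ 0.14  -0.99  -0.003] z [-0.013  0.001 -1.   ] yaw 0.14 F [-7.   -1.76  0.12] op 0.0598
```

```bash
python3 -m crank '[[0,0.014,0,2.2,0,-2.5,1],[0,0.008,0,2.2,0,-1.5,1]]'; python3 st.py
```

```text
t: 10.53
tool_pos: [0.5009, -0.0661, 0.3214]
tool_rot: [-3.13, -0.219, 0.008]
contact_force: [-8.5, -2.1, -2.4]
opening: 0.0598
t 10.53 pos [ 0.5009 -0.0661  0.3214] x [ 0.99   0.139 -0.005] y [ 0.139 -0.99  -0.005] z [-0.006  0.004 -1.   ] yaw 0.1398 F [-8.48 -2.1  -2.38] op 0.0598
```

```bash
python3 -m crank '[[-0.004,0.008,0,2.5,0,-2,1],[0,0.006,0,2.5,0,-1.5,1]]'; python3 st.py; python3 - <<'E'
from h import *
p=eyes.get_image("wrist");cv2.imwrite("pics/w9.png",p["image"][:,:,::-1])
p=eyes.get_image("side");crop(p,240,130,300,200,9,"pics/s9.png")
E
```

```text
t: 10.7
tool_pos: [0.5034, -0.0653, 0.3207]
tool_rot: [-3.13, -0.219, 0.01]
contact_force: [-6.9, -1.8, -2.8]
opening: 0.0596
t 10.7 pos [ 0.5034 -0.0653  0.3207] x [ 0.99   0.139 -0.006] y [ 0.139 -0.99  -0.004] z [-0.006  0.003 -1.   ] yaw 0.1398 F [-6.89 -1.83 -2.75] op 0.0596
```

View pics/w9.png

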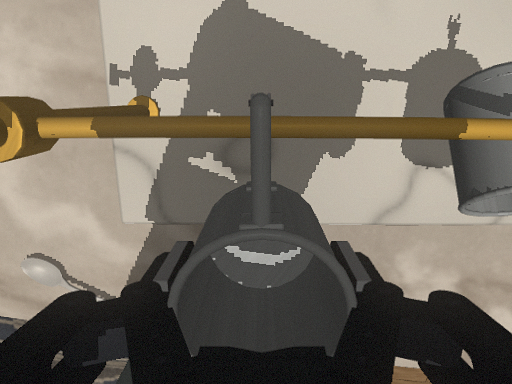

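View pics/s9.png

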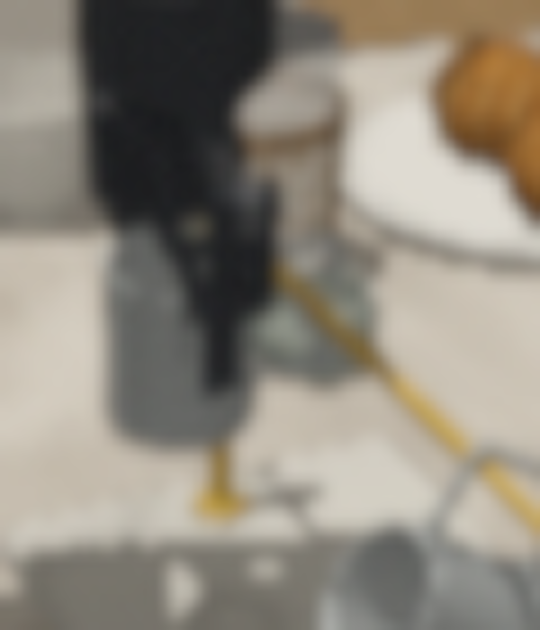

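```bash
python3 - <<'E'
from h import *
o=ctrl.get_obs(); p=eyes.get_image("wrist")
for z in (.162,.166):
    X=onplane(p,(390,128),2,z,o); print(X.round(4),"rackx",round((X[:2]-[.5692,-.1165])@[np.cos(.139),np.sin(.139)],4), "dist along tool x",round((X-o["tool_pos"])@R.from_rotvec(o["tool_rot"]).as_matrix()[:,0],4))
E
python3 -m crank '[[0,0.006,0,3,0,-1.5,1],[0,0.004,0,2.5,0,-0.5,1]]'; python3 st.py
```

```text
[ 0.5677 -0.1021  0.162 ] rackx 0.0005 dist along tool x 0.0595
[ 0.5678 -0.1006  0.166 ] rackx 0.0009 dist along tool x 0.0598
t: 11.02
tool_pos: [0.5063, -0.0642, 0.3181]
tool_rot: [-3.127, -0.219, 0.017]
contact_force: [-6.7, -0.0, -2.1]
opening: 0.0599
t 11.02 pos [ 0.5063 -0.0642  0.3181] x [ 0.99   0.139 -0.01 ] y [ 0.139 -0.99  -0.008] z [-0.011  0.006 -1.   ] yaw 0.1399 F [-6.7  -0.   -2.12] op 0.0599
```

```bash
python3 -m crank '[[-0.006,0.008,0,1,0,3,1],[0,0,0,1,0,3,1]]'; python3 st.py; python3 -m crank '[[0,0.002,0,0.5,0,2,1]]'; python3 st.py
```

```text
t: 11.18
tool_pos: [0.507, -0.0638, 0.3094]
tool_rot: [-3.131, -0.219, 0.015]
contact_force: [-0.2, -0.3, -2.2]
opening: 0.0601
t 11.18 pos [ 0.507  -0.0638  0.3094] x [ 0.99   0.139 -0.01 ] y [ 0.139 -0.99  -0.003] z [-0.01   0.002 -1.   ] yaw 0.1398 F [-0.23 -0.34 -2.21] op 0.0601
t: 11.27
tool_pos: [0.5076, -0.0636, 0.3067]
tool_rot: [-3.131, -0.219, 0.012]
contact_force: [-0.1, 1.1, -2.1]
opening: 0.0596
t 11.27 pos [ 0.5076 -0.0636  0.3067] x [ 0.99   0.139 -0.007] y [ 0.139 -0.99  -0.004] z [-0.008  0.003 -1.   ] yaw 0.1397 F [-0.1   1.15 -2.13] op 0.0596
```

```bash
python3 -m crank '[[-0.003,0.007,0,-0.5,0,1.5,1]]'; python3 st.py; python3 -m crank '[[0,0,0,0,0,1.5,1]]'; python3 st.py; python3 -m crank '[[0,0,0,0,0,0,1]]'; python3 st.py;  python3 - <<'E'
from h import *
p=eyes.get_image("wrist");cv2.imwrite("pics/w10.png",p["image"][:,:,::-1])
E
```

```text
t: 11.35
tool_pos: [0.5074, -0.0636, 0.305]
tool_rot: [-3.133, -0.219, -0.002]
contact_force: [-0.1, 0.2, -2.2]
opening: 0.0597
t 11.35 pos [ 0.5074 -0.0636  0.305 ] x [0.99  0.139 0.001] y [ 0.139 -0.99  -0.001] z [ 0.001  0.001 -1.   ] yaw 0.1396 F [-0.05  0.22 -2.22] op 0.0597
t: 11.43
tool_pos: [0.5077, -0.0636, 0.3037]
tool_rot: [-3.133, -0.219, -0.005]
contact_force: [-0.3, 0.7, -2.7]
opening: 0.0601
t 11.43 pos [ 0.5077 -0.0636  0.3037] x [0.99  0.139 0.003] y [ 0.139 -0.99  -0.001] z [ 0.003  0.001 -1.   ] yaw 0.1396 F [-0.27  0.71 -2.68] op 0.0601
t: 11.52
tool_pos: [0.5079, -0.0636, 0.3037]
tool_rot: [-3.133, -0.219, -0.006]
contact_force: [-0.6, -0.3, -2.4]
opening: 0.0602
t 11.52 pos [ 0.5079 -0.0636  0.3037] x [0.99  0.139 0.004] y [ 0.139 -0.99  -0.001] z [ 0.004  0.001 -1.   ] yaw 0.1397 F [-0.56 -0.3  -2.36] op 0.0602
```

View pics/w10.png

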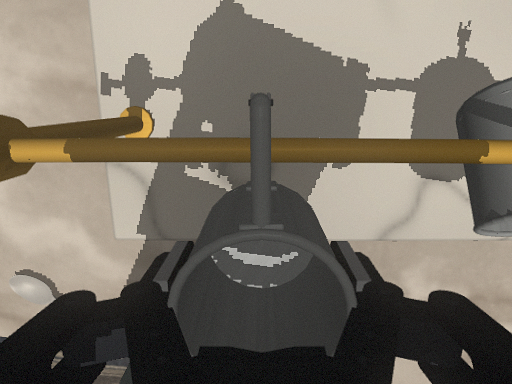

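```bash
python3 -m crank '[[0,-0.004,0,-1,0,1.5,1]]'; python3 st.py; python3 -m crank '[[0,0,0,-1,0,1.5,1]]'; python3 st.py;python3 -m crank '[[0,0,0,0,0,1.5,1]]'; python3 st.py
```

```text
t: 11.65
tool_pos: [0.5074, -0.0638, 0.3033]
tool_rot: [3.134, 0.219, 0.003]
contact_force: [-0.6, 0.2, -2.5]
opening: 0.0602
t 11.65 pos [ 0.5074 -0.0638  0.3033] x [0.99  0.139 0.002] y [ 0.139 -0.99   0.   ] z [ 0.002 -0.    -1.   ] yaw 0.1397 F [-0.57  0.18 -2.53] op 0.0602
t: 11.73
tool_pos: [0.5066, -0.064, 0.3022]
tool_rot: [3.133, 0.219, 0.004]
contact_force: [-0.9, 0.7, -1.8]
opening: 0.0599
t 11.73 pos [ 0.5066 -0.064   0.3022] x [0.99  0.139 0.003] y [ 0.139 -0.99   0.001] z [ 0.003 -0.    -1.   ] yaw 0.1397 F [-0.88  0.69 -1.78] op 0.0599
t: 11.82
tool_pos: [0.5066, -0.0641, 0.301]
tool_rot: [3.133, 0.219, 0.005]
contact_force: [-0.2, -0.1, -1.5]
opening: 0.0596
t 11.82 pos [ 0.5066 -0.0641  0.301 ] x [0.99  0.139 0.003] y [ 0.139 -0.99   0.001] z [ 0.003 -0.    -1.   ] yaw 0.1397 F [-0.16 -0.14 -1.52] op 0.0596
```

```bash
python3 -m crank '[[0,0,0,-0.5,0,1.2,1]]'; python3 -m crank '[[0,0,0,-0.5,0,1,1]]'; python3 st.py; python3 - <<'E'
from h import *
p=eyes.get_image("scene");crop(p,215,100,305,190,7,"pics/s11.png")
p=eyes.get_image("side");crop(p,240,130,300,200,8,"pics/s12.png")
for q in ("handle_eye",): print([(r["confidence"],np.round(r["centre"],4).tolist()) for r in spotter.mark_of(q,p)][:3])
E
```

```text
t: 11.9
tool_pos: [0.5062, -0.0641, 0.2998]
tool_rot: [3.133, 0.219, 0.006]
contact_force: [-0.7, 1.2, -1.5]
opening: 0.0598
t: 11.98
tool_pos: [0.5057, -0.0642, 0.2988]
tool_rot: [3.133, 0.219, 0.006]
contact_force: [-0.3, -0.2, -1.2]
opening: 0.0599
t 11.98 pos [ 0.5057 -0.0642  0.2988] x [0.99  0.139 0.004] y [ 0.139 -0.99   0.001] z [ 0.004 -0.001 -1.   ] yaw 0.1396 F [-0.32 -0.22 -1.2 ] op 0.0599
[(0.5, [0.5613, -0.0564, 0.1607])]
```

View pics/s11.png

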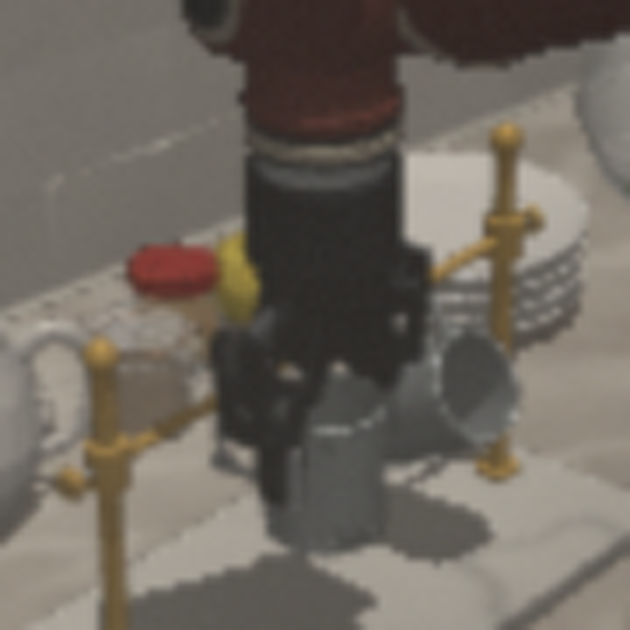

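View pics/s12.png

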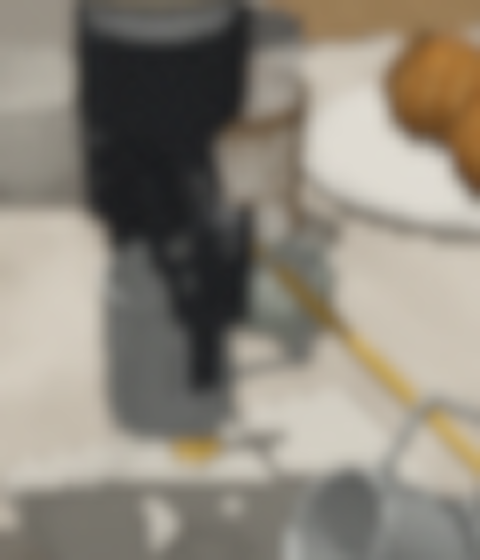

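```bash
python3 -m crank '[[0,0,0,-0.3,0,1,1]]'; python3 -m crank '[[0,0,0,0,0,1,1]]'; python3 -m crank '[[0,0,0,0,0,1,1]]'; python3 st.py
```

```text
t: 12.22
tool_pos: [0.5056, -0.0643, 0.2983]
tool_rot: [3.133, 0.219, 0.008]
contact_force: [-0.8, -0.6, 1.3]
opening: 0.06
t: 12.3
tool_pos: [0.5058, -0.0643, 0.2979]
tool_rot: [3.133, 0.219, 0.009]
contact_force: [-2.1, 0.3, 2.7]
opening: 0.0599
t: 12.38
tool_pos: [0.506, -0.0644, 0.2977]
tool_rot: [3.133, 0.219, 0.01]
contact_force: [-2.1, 0.6, 4.2]
opening: 0.0599
t 12.38 pos [ 0.506  -0.0644  0.2977] x [0.99  0.139 0.006] y [ 0.139 -0.99   0.002] z [ 0.007 -0.001 -1.   ] yaw 0.1398 F [-2.06  0.6   4.18] op 0.0599
```

```bash
python3 -m crank '[[0,-0.006,0,0,0,-0.8,1],[0,0,0,0,0,-0.4,1]]'; python3 st.py; python3 -m crank '[[0,0,0,0,0,0,-1],[0,0,0,0,0,0,-1],[0,0,0,0,0,0,-1],[0,0,0,0,0,0,-1]]'; python3 st.py; python3 - <<'E'
from h import *
p=eyes.get_image("wrist");cv2.imwrite("pics/w13.png",p["image"][:,:,::-1])
p=eyes.get_image("side");crop(p,220,110,340,250,4.5,"pics/s13.png")
E
```

```text
t: 12.55
tool_pos: [0.5062, -0.0644, 0.2993]
tool_rot: [3.132, 0.219, 0.002]
contact_force: [0.5, -0.4, -2.4]
opening: 0.0601
t 12.55 pos [ 0.5062 -0.0644  0.2993] x [0.99  0.139 0.001] y [ 0.139 -0.99   0.002] z [ 0.001 -0.002 -1.   ] yaw 0.1398 F [ 0.53 -0.41 -2.37] op 0.0601
t: 12.88
tool_pos: [0.5063, -0.0645, 0.2991]
tool_rot: [3.131, 0.219, 0.002]
contact_force: [0.2, -1.1, 0.3]
opening: 0.0853
t 12.88 pos [ 0.5063 -0.0645  0.2991] x [0.99  0.139 0.001] y [ 0.139 -0.99   0.003] z [ 0.001 -0.002 -1.   ] yaw 0.1397 F [ 0.24 -1.12  0.31] op 0.0853
```

View pics/w13.png

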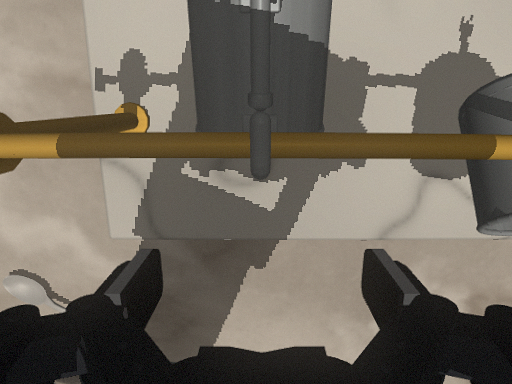

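View pics/s13.png

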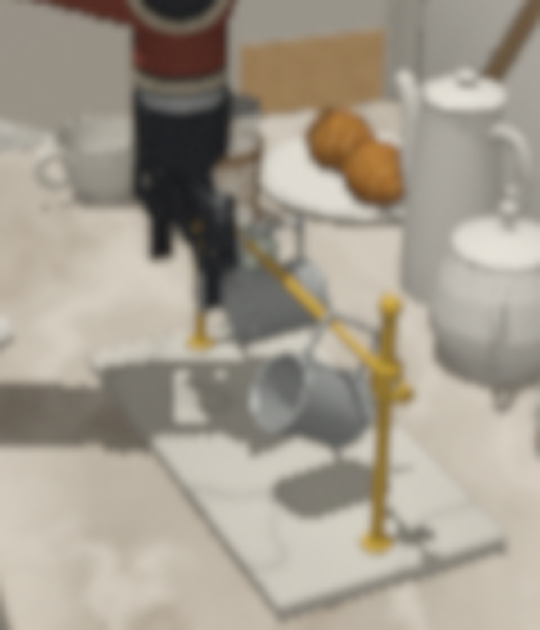

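The cup hangs on its closed handle and is at the far side of its swing. Next I'll raise the gripper straight up.

```bash
python3 -m crank '[[0,0,0,0,0,-20,-1],[0,0,0,0,0,-30,-1],[0,0,0,-5,0,-30,-1],[0,0,0,-10,0,-30,-1],[0,0,0,-20,0,-20,-1],[0,0,0,-20,0,0,-1],[0,0,0,0,0,0,-1],[0,0,0,0,0,0,-1]]'; for i in 1 2 3 4 5 6 7; do python3 -m crank '[[0,0,0,0,0,0,-1],[0,0,0,0,0,0,-1],[0,0,0,0,0,0,-1],[0,0,0,0,0,0,-1],[0,0,0,0,0,0,-1],[0,0,0,0,0,0,-1],[0,0,0,0,0,0,-1],[0,0,0,0,0,0,-1]]' >/dev/null; done; python3 st.py; python3 - <<'E'
from h import *
for n in ("scene","side"):
    p=eyes.get_image(n)
    crop(p,*((200,90,320,220) if n=="scene" else (220,110,340,250)),4.5,f"pics/{n}14.png")
    for q in ("cup_centre","handle_eye","gate_hinge","rack"): print(q,[(r["confidence"],np.round(r["centre"],3).tolist()) for r in spotter.mark_of(q,p)][:2])
p=eyes.get_image("wrist");cv2.imwrite("pics/w14.png",p["image"][:,:,::-1])
E
```

```text
t: 13.65
tool_pos: [0.4494, -0.0719, 0.4346]
tool_rot: [3.132, 0.22, -0.003]
contact_force: [0.1, -0.1, -0.2]
opening: 0.0855
t 18.32 pos [ 0.4511 -0.0716  0.4303] x [ 0.99   0.141 -0.009] y [ 0.141 -0.99  -0.002] z [-0.009  0.    -1.   ] yaw 0.1412 F [ 0.32  0.39 -0.86] op 0.0853
cup_centre []
handle_eye [(0.85, [0.565, -0.057, 0.157])]
gate_hinge [(0.67, [0.601, -0.056, 0.145])]
rack [(0.66, [0.57, -0.12, 0.001])]
cup_centre [(0.71, [0.551, -0.061, 0.095])]
handle_eye [(0.78, [0.564, -0.058, 0.158])]
gate_hinge [(0.89, [0.596, -0.054, 0.145])]
rack [(0.82, [0.569, -0.118, 0.003])]
```

View pics/scene14.png

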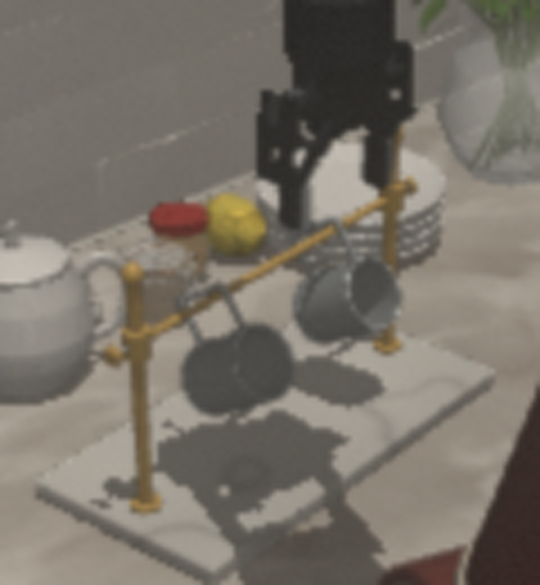

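View pics/side14.png

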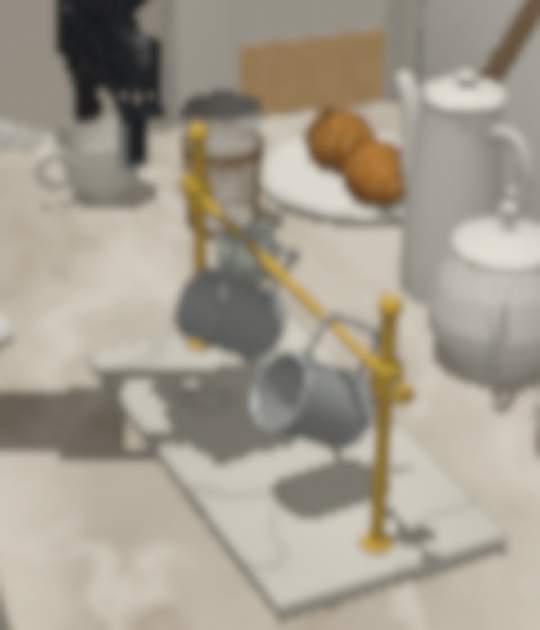

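View pics/w14.png

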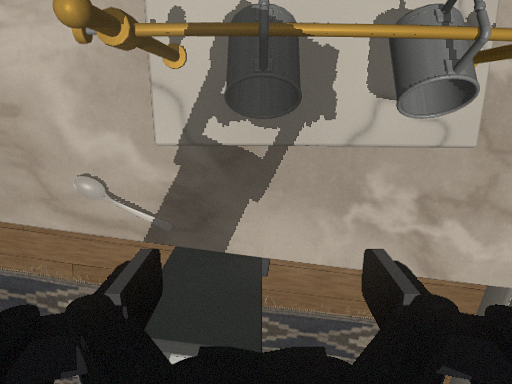

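```bash
for i in 1 2 3; do python3 -m crank '[[0,0,0,0,0,0,-1],[0,0,0,0,0,0,-1],[0,0,0,0,0,0,-1],[0,0,0,0,0,0,-1],[0,0,0,0,0,0,-1],[0,0,0,0,0,0,-1],[0,0,0,0,0,0,-1],[0,0,0,0,0,0,-1]]' >/dev/null; done; python3 - <<'E'
from h import *
a=None
for i in range(12):
    p=eyes.get_image("side"); g=p["image"][150:200,250:300].astype(float)
    if a is not None: print(round(np.abs(g-a).mean(),2),end=" ")
    a=g
p=eyes.get_image("scene");crop(p,225,145,275,190,10,"pics/s15.png")
p=eyes.get_image("wrist");crop(p,170,0,370,130,4,"pics/w15.png")
print(ctrl.get_obs()["t"])
E
```

```text
0.25 0.24 0.24 0.24 0.25 0.25 0.24 0.24 0.24 0.23 0.23 21.5667
```

View pics/s15.png

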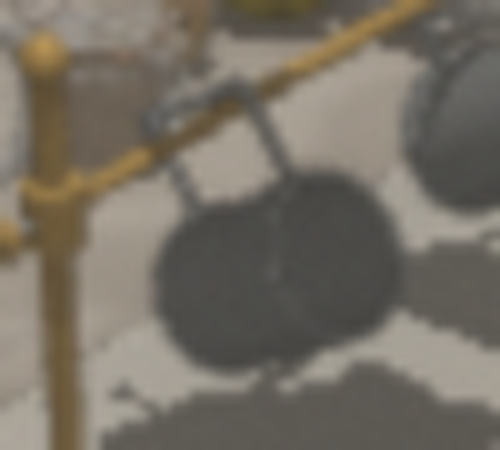

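View pics/w15.png

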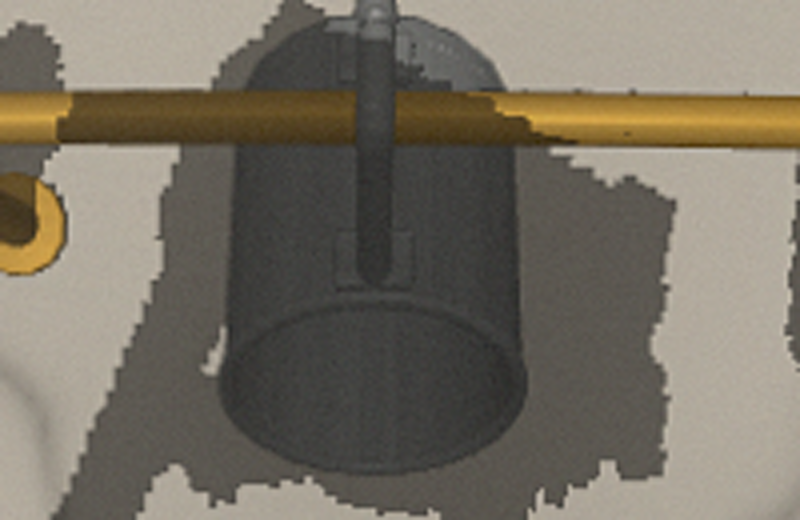

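The wire ring is closed round the rail, and the frame differences are constant at noise level, so the cup is still. The mouth is tipped towards the robot and nothing is touching it. Handing in.

```bash
python3 -c "
from station import ctrl
print(ctrl.finish_job())"
```

```text
the job is handed in; nothing more can be done
None
```

The loose cup now hangs by its handle on the empty stretch of the rail, and I handed the job in at about 21.6 s; no verdict was reported.

- **Rail height:** the camera images put the rail axis at about 164 mm. When the upper arm seated on the rail, the arm's position suggested about 162 mm.
- **Hanging it:** the gate met the rail where predicted. I pressed it in about 18 mm at no more than about 9 N, then lowered the cup. The sideways force dropped to about zero, which I took as the gate snapping shut. I seated the handle with about 6 N, released the cup and lifted the gripper clear.
- **Last checks:**
  - The handle ring encloses the rail, and the handle eye lies about 4 mm from it across the rail.
  - The cup is tipped well over.
  - Successive pictures differ only by noise, so the cup has stopped swinging.
  - The rail and rack were still at their starting place, within about 4 mm.
- **Not measured directly:** I had no reading of the gate angle, so "shut" rests on the drop in force and the pictures. The last scene picture did not yield a cup centre from the detector, but the side picture did. I did not measure the bystanders' positions again at the end. The gripper passed well clear of them, and no unexpected contact force appeared.

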